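Hang the cup holder on its stud and load the specimen cup

TASK

Hang the white cup holder on the grey station panel: press the large end of its keyhole over the stud's head until the back plate is against the panel, slide it straight down until it is fully home and locked, and let go. Then set the narrower of the two capped cups upright in the holder's bay, all the way to its floor, without dropping it, and let go. Leave the wide cup and the small things lying about where they are.

Things in the scene. Friction and masses are not known exactly. Their poses are not given: they have to be found in the camera images.
- stud (a point): Foot of the steel stud on the face of the fixed grey upright panel (200 mm wide, 175 tall), 150 mm above the table. The stud points along this point's -x: shank 9 mm diameter, 8 mm long, then a round head 20 mm diameter, 5 mm thick. +x goes level into the panel, y along the face, z up. The space before the face is clear; glove boxes stand behind it.
- keyhole_large (a point): Centre of the keyhole's large end (eight-sided, 28 mm across) on the rear face of the holder's back plate (80 mm wide, 125 tall, 5 thick), 75 mm above the underside. All holder points: +x out of the plate's rear face, -x to the rib, z up. Hung, these axes agree with the stud's and the underside is 45 mm above the table.
- keyhole_lock (a point): Where the stud's axis lies in the keyhole when the holder is fully home: rear face of the back plate, 30 mm straight above the centre of the large end, in the narrow slot (14 mm wide) that runs up from it. When hung it coincides with the stud point within about 3 mm.
- rib (a point): Grip point of the loose white plastic cup holder (about 0.22 kg, 123 mm long, standing on its flat underside): centre of an upright rib 12 mm thick (y), 40 mm long (x), free on both sides, its top 70 mm and this point 50 mm above the underside. It lies 105 mm along -x from the plate's rear face, at mid-width.
- bay (a point): Centre of the floor of the holder's open-topped square bay (inside 58 x 58 mm, walls 4 mm), 5 mm above the holder's underside, 50 mm from the rear face of the back plate along -x; the bay's rim is 30 mm above this floor. Axes as for the holder.
- cup_center (a point): Centre, half-way up, of the narrow specimen cup to be loaded: loose, upright on the table, 78 mm tall, cream body 48 mm diameter, flat blue lid 54 mm diameter over the top 18 mm (fixed on), about 0.09 kg. In the bay, its centre is 39 mm above the bay's floor.
- wide_cup_center (a point): Centre, half-way up, of the other capped cup, which stays: same materials and height (78 mm), body 66 mm and lid 72 mm diameter. Loose. The two cups can stand in either's place.
- tape: Bystander, loose: flat roll of tape, 64 mm diameter, 20 mm high; origin at the centre of its underside.
- bandage_box: Bystander, loose: cardboard box 45 x 90 x 40 mm (x, y, z); origin at the centre of its underside.
- pad_box: Bystander, loose: paper box 55 x 55 x 40 mm; origin at the centre of its underside.
- marker: Bystander, loose: black marker pen lying along its x axis, 14 mm thick, about 120 mm long.
Mind the look-alikes: they are no part of the job. What is shaped like the part that bears cup_center but green is not meant. What is shaped like the part that bears keyhole_large but brown is not meant.

How it is judged:
On the way:
1. the empty holder hangs locked on the stud, let go (x of stud in the frame of keyhole_lock between -0.003 and 0.007 m and y of stud in the frame of keyhole_lock between -0.005 and 0.005 m and z of stud in the frame of keyhole_lock between -0.005 and 0.005 m and angle between bay's own z axis and vertical below 0.16 rad and contact force between the fingers and holder below 0.1 N and horizontal distance between cup_center and bay above 0.08 m), for 0.3 s.
At the end, for the whole second after the job is handed in: Holder home on the stud: lock point within 5 mm of it sideways and in height, plate within 7 mm of the panel, within 0.16 rad of upright. Narrow cup in its bay: centred within 8 mm, its centre 35 to 43 mm above the bay floor, within 0.2 rad of the bay's upright (x of stud in the frame of keyhole_lock between -0.003 and 0.007 m and y of stud in the frame of keyhole_lock between -0.005 and 0.005 m and z of stud in the frame of keyhole_lock between -0.005 and 0.005 m and angle between bay's own z axis and vertical below 0.16 rad and x of cup_center in the frame of bay between -0.008 and 0.008 m and y of cup_center in the frame of bay between -0.008 and 0.008 m and z of cup_center in the frame of bay between 0.035 and 0.043 m and angle between the z axis of cup_center and the z axis of bay, either way round below 0.2 rad); the robot touches nothing.
It fails at once if the narrow cup was tipped (angle between cup_center's own z axis and vertical above 0.7 rad).
It fails at once if the narrow cup was dropped (falling faster than 0.6 m/s out of the fingers) (linear speed of cup above 0.6 m/s and contact force between the fingers and cup below 0.05 N).
It fails at once if the wide cup was moved more than 40 mm or tipped (distance of wide_cup_center from where it was at the start of the episode above 0.04 m or angle between wide_cup_center's own z axis and vertical above 0.5 rad).
It fails at once if the tape, the marker or one of the small boxes was moved more than 50 mm (distance of any of tape, bandage_box, pad_box, marker from where it was at the start of the episode above 0.05 m).
It also fails if it takes over 59 s, if anything falls off the work surface, if the arm or the gripper's body presses on something with over 40 N, if the wrist force passes 120 N, or if a joint passes its speed limit or range.

ROBOT

A 6-joint arm with a two-finger parallel gripper is mounted at the origin on the work surface. World frame = base frame: x ahead of the robot, y to its left, z up, the work surface at z = 0. Lengths are in m, angles in rad, forces in N, time in s.
With the tool pointing down it reaches from about 0.3 to 0.875 m from the base axis. Payload 4.2 kg.
Tool frame: the origin (TCP) lies at the very end of the fingers, on their centre line; the grasp point (between the pads) lies 19 mm behind it (ctrl.grip_depth is the z of the grasp point in the tool frame, in m); z points along the fingers, y is the line along which they close (so a half turn about z gives the same grasp; the last joint's range is limited). The gripper opens to 85 mm and grips with 20 to 120 N. Pads are 22 mm wide; open, the fingers measure 114 mm over their backs; the gripper's body (76 mm by 85 mm) begins 54 mm behind the grasp point. The pads swing forward as they close: fully open they stand 13 mm farther back than shut.
Start: joints at [1.188, 0.32, 1.565, -0, 1.257, -0.02], TCP at [0.204, 0.538, 0.2] pointing down, gripper open.
Joint ranges: [-3.11, 3.11], [-0.84, 2.01], [0.21, 2.61], [-1.34, 4.49], [0.05, 2.63], [-2.56, 2.56]. Speed limits (rad/s): [2.57, 2.57, 3.14, 3.14, 3.14, 3.14].

INTERFACE

Orientations are given as a 3x3 rotation matrix whose columns are the frame's x, y, z axes.
In Python, from station import status, vision, hand_in, ctrl gives the robot as it stands.
- The arm moves only by the shell command python3 -m pendant 'ROWS' [OPENING] [FORCE]. ROWS is JSON, a list of rows, each an object with "delta_pos": the shift along the tool's x, y, z in mm, a list of three; "twist": the turn about the tool's z in rad. In form: [{"delta_pos": [dx, dy, dz], "twist": twist}, ...]. A call has 1 to 12 rows; each row shifts and turns the commanded pose from where the row before left it, along the tool's axes as they then stand; what a row does not reach is not made up. A row lasts 1/10 s, in which the tool goes at most 50 mm and 8.59 degrees, less where a joint would pass 70% of its speed; a pose out of reach is approached as far as the arm can. A call with a gripper value outside its range is refused whole. OPENING is the finger opening in mm, from 0 to 85.4, set as the call begins (- or left out, the last holds). The fingers move at their own pace and stop on an object; FORCE is the grip in N (left out, the last holds). Time passes only in rows, so rows that do not move let the fingers close. It gives the time, the measured TCP pose, the force, the opening and the grip force at its end, in the units of the state.
- status.sense(): the state, without advancing time (a new reading comes with each control period).
- vision.get_image(name): name is "scene" or "top" or "wrist"; returns a dict with "frame" (384x512x3 uint8, red, green, blue), "vertical_fov" (degrees; the focal length in pixels is half the picture's height over the tangent of half this angle, whatever the lens; pixels are square), "cx", "cy" (the principal point, pixels), "dist" ([k1, k2, p1, p2, k3] as OpenCV has them; the pictures are not rectified), "R" (3x3) and "t" (3): a world point X has camera coordinates R X + t. Camera axes: x right, y down, z forward; pixel columns grow to the right and rows downward; lengths in m; the calibration is good to about 2 mm. A picture is of the moment at which its call begins. There is no depth.
- hand_in(): hands the job in; it is judged then, once.
The state is a dict: "time": time; "q": joint angles; "joint_velocities": joint speeds; "effort": joint torques, N m; "tool_pos": TCP position; "orientation": TCP orientation; "contact_force": force on the tool from outside, world axes, zero at the start; "wrist_torque": the same for the moment, N m; "width": opening from 0.0 (shut) to 1.0 (fully open); "finger_force": force on a finger pad.
Only numpy, scipy, OpenCV 4.12 (cv2) and the standard library are available. Lean on these libraries where they do the work, as an engineer would, in place of code of your own. Each camera call takes 0.05 s, during which the arm holds its last target. There are 200 camera calls.

## Working session

There is one attempt and no reset: what is moved stays moved. The work goes in short steps, Python scripts to look and compute and a shell command to move; the robot and the scene stay as the last step left them, time stands still between calls to the robot, and variables do not carry over. Pictures are saved under pics/ and viewed, at most 10 in all, crops included, and the job is handed in when it is done.

```bash
ls; mkdir -p pics; cat > h.py <<'E'
import numpy as np, cv2
from station import status, vision, hand_in, ctrl
def cam(name):
    d=vision.get_image(name); H,W=d["frame"].shape[:2]
    f=H/2/np.tan(np.radians(d["vertical_fov"])/2)
    d["K"]=np.array([[f,0,d["cx"]],[0,f,d["cy"]],[0,0,1.]]); d["R"]=np.array(d["R"]); d["t"]=np.array(d["t"]); d["dist"]=np.array(d["dist"],float)
    return d
def ray(d,uv):
    p=cv2.undistortPoints(np.array([[uv]],float),d["K"],d["dist"])[0,0]
    return -d["R"].T@d["t"], d["R"].T@np.array([p[0],p[1],1])
def onplane(d,uv,z):
    o,r=ray(d,uv); return o+r*(z-o[2])/r[2]
def proj(d,X):
    return cv2.projectPoints(np.array(X,float).reshape(-1,3),cv2.Rodrigues(d["R"])[0],d["t"],d["K"],d["dist"])[0].reshape(-1,2)
def tri(obs):
    A=np.zeros((3,3));b=np.zeros(3)
    for d,uv in obs:
        o,r=ray(d,uv);r/=np.linalg.norm(r);P=np.eye(3)-np.outer(r,r);A+=P;b+=P@o
    return np.linalg.solve(A,b)
def save(d,fn,box=None,s=1):
    im=d["frame"][:,:,::-1]
    if box: im=im[box[1]:box[3],box[0]:box[2]]
    cv2.imwrite("pics/"+fn,cv2.resize(im,None,fx=s,fy=s,interpolation=cv2.INTER_CUBIC))
E
python3 - <<'E'
from h import *
import pickle
for n in("scene","top"):
    d=cam(n);save(d,n+"0.png",None,1.5);pickle.dump(d,open(n+"0.pkl","wb"));print(n,-d["R"].T@d["t"],d["K"][0,0],d["dist"])
print(ctrl.grip_depth,status.sense())
E
```

```text
pics
scene [1.2738539  0.36444298 0.70380598] 363.73798020518615 [0.01831815 0.         0.         0.         0.        ]
top [ 0.32347498 -0.0017948   1.14788259] 429.3413491058183 [0.04381724 0.         0.         0.         0.        ]
-0.0187 {'time': 0.1, 'q': array([ 1.18798454e+00,  3.20190255e-01,  1.56554185e+00, -8.04216286e-06,
        1.25739572e+00, -2.00261063e-02]), 'joint_velocities': array([ 0.00148906, -0.00124009, -0.00506828, -0.00168246,  0.00120731,
        0.00087965]), 'effort': array([-3.78339055e-04, -4.16405690e+01, -2.34707344e+01, -1.06229129e-04,
        4.96822424e-03,  1.38325294e-05]), 'tool_pos': array([0.20389619, 0.53713222, 0.19909393]), 'orientation': array([[-9.34912746e-01,  3.54877212e-01, -5.66337599e-04],
       [ 3.54877663e-01,  9.34911658e-01, -1.42691378e-03],
       [ 2.30964398e-05, -1.53502044e-03, -9.99998822e-01]]), 'contact_force': array([-0.88867097,  0.20639618, -0.00092995]), 'wrist_torque': array([-0.01313703,  0.03865594, -0.01161794]), 'finger_force': 0.0, 'width': 0.9969380134314904}
```

View pics/scene0.png

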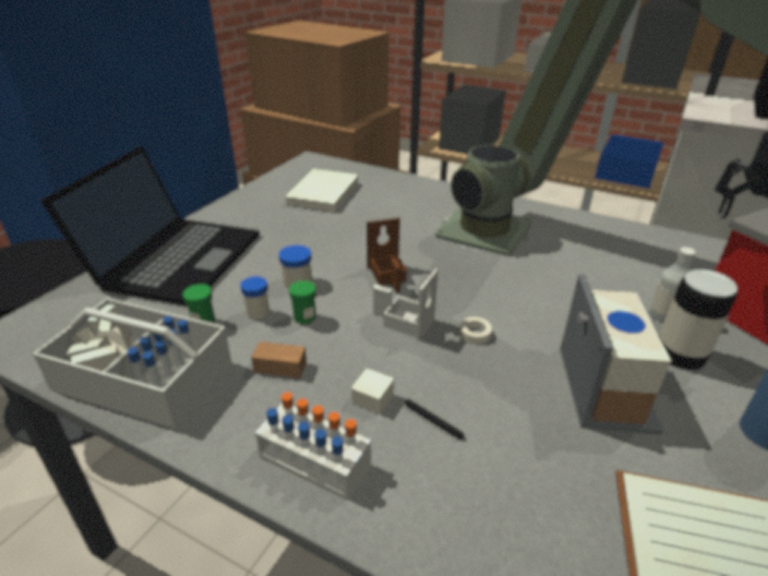

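View pics/top0.png

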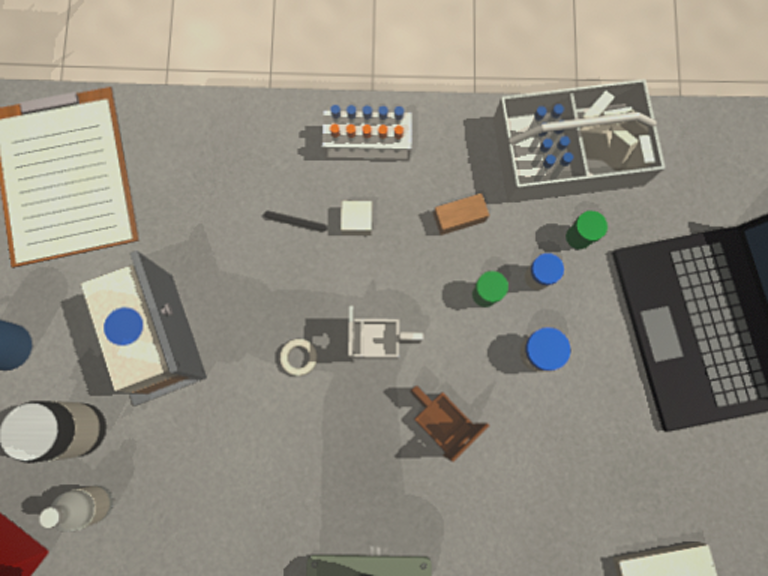

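Candidates (display pixels at 1.5x).
- **Holder:** white one at scene (405,300) / top (378,338). The brown one at scene (385,255) / top (445,422) is a decoy.
- **Narrow cup:** small blue lid at scene (255,297) / top (547,269). The wide blue cup is at scene (295,265) / top (548,350), and the green decoys are at top (491,288) and (591,227).
- **Stud:** scene (583,322) / top (167,310).

I'll check these in a close crop.

```bash
python3 - <<'E'
from h import *
import pickle
S=pickle.load(open("scene0.pkl","rb"));T=pickle.load(open("top0.pkl","rb"))
def c(d,x,y): return cv2.resize(d["frame"][y:y+75,x:x+100,::-1],None,fx=4,fy=4,interpolation=cv2.INTER_CUBIC)
cv2.imwrite("pics/mos.png",np.vstack([np.hstack([c(S,225,165),c(T,210,185)]),np.hstack([c(S,365,175),c(T,65,165)])]))
for n,d in(("S",S),("T",T)):
    hsv=cv2.cvtColor(d["frame"],cv2.COLOR_RGB2HSV)
    m=cv2.inRange(hsv,(100,150,70),(125,255,255))
    k,l,st,ce=cv2.connectedComponentsWithStats(m)
    for i in range(1,k):
        if st[i,4]>60: print(n,st[i],ce[i].round(1),onplane(d,ce[i],.078 if n=="T" else .07).round(3))
print(proj(T,[[0,0,0],[.2,.54,.2],[.5,0,0],[.5,.3,0]]),T["R"])
E
```

```text
S [398  91  43  33 996] [419.  106.7] [-0.514  0.282  0.07 ]
S [187 164  19  13 206] [196.2 170.3] [ 0.446 -0.293  0.07 ]
S [161 185  16  12 154] [168.9 190.5] [ 0.583 -0.296  0.07 ]
S [406 209  23  12 193] [417.  214.3] [0.343 0.392 0.07 ]
T [355 169  21  20 320] [364.8 178.7] [ 0.582 -0.295  0.078]
T [ 70 206  25  24 453] [ 81.8 217.2] [0.469 0.415 0.078]
T [351 219  29  28 625] [365.2 232.3] [ 0.445 -0.291  0.078]
[[244.77661383 414.80618576]
 [-16.66925481 337.42408863]
 [249.02699038 212.73652732]
 [137.38877599 210.55143995]] [[ 0.01830222 -0.9997479   0.01300629]
 [-0.9809604  -0.02047077 -0.19312598]
 [ 0.19334354 -0.00922402 -0.98108776]]
```

View pics/mos.png

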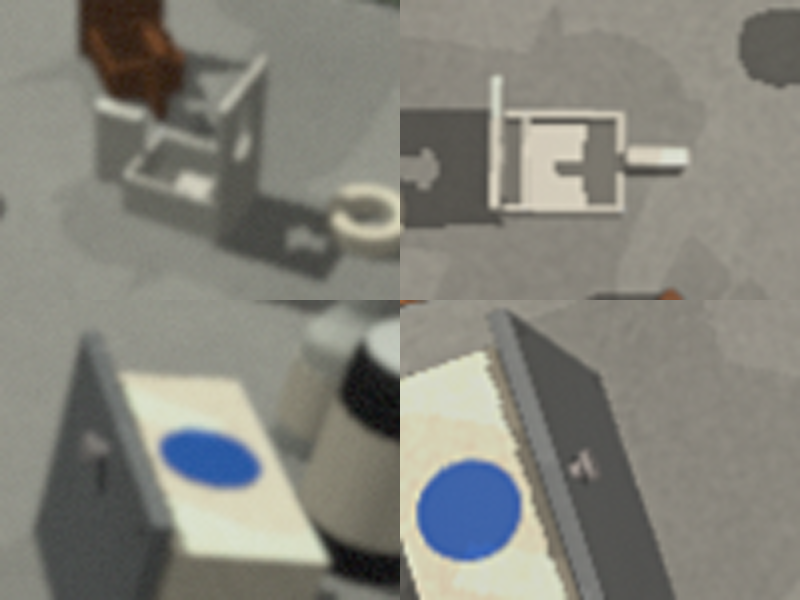

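The crop confirms the white holder, with its plate to the left (+y) and rib to the right. The stud head shows at scene (389,212) and top about (111,206), in raw pixels. Next I'll work out the positions.

```bash
cat > m1.py <<'E'
from h import *
import pickle
S=pickle.load(open("scene0.pkl","rb"));T=pickle.load(open("top0.pkl","rb"))
t=lambda x,y:(210+(x-400)/4-.4,185+y/4-.4)
p=lambda x,y:(65+(x-400)/4-.4,165+(y-300)/4-.4)
s=lambda x,y:(365+x/4-.4,175+(y-300)/4-.4)
W=lambda uv,z:onplane(T,uv,z)
a,b=W(t(497,78),.125),W(t(495,207),.125); print("plate top",a,b,np.linalg.norm(a-b),"yaw",np.arctan2(*(a-b)[[1,0]])-0)
r=[W(t(*q),.035) for q in((505,112),(624,112),(624,211),(503,211))];print("rim",np.round(r,4), "ctr",np.mean(r,0))
e,f=W(t(627,156),.07),W(t(688,156.5),.07);print("rib",e,f,np.linalg.norm(e-f),(e+f)/2)
g=(T["frame"]).astype(int).mean(2)
# panel top front edge
e1,e2=W(p(513,312),.175),W(p(603,598),.175);print("panel edge",e1,e2)
tg=(e1-e2)/np.linalg.norm(e1-e2);print("tangent yaw",np.arctan2(tg[1],tg[0]))
print("stud head",tri([(T,p(583,464)),(S,s(97,447))]),"from top z=.15",W(p(583,464),.15))
E
python3 m1.py
python3 - <<'E'
from h import *
d=cam("wrist");print(-d["R"].T@d["t"],d["R"],d["K"][0,0],d["dist"]);save(d,"w0.png")
E
```

```text
plate top [0.50112479 0.03689943 0.125     ] [0.42323221 0.03593778 0.125     ] 0.07789851545699093 yaw 0.012345225157683711
rim [[ 0.4943  0.0345  0.035 ]
 [ 0.4959 -0.0435  0.035 ]
 [ 0.431  -0.0443  0.035 ]
 [ 0.4295  0.034   0.035 ]] ctr [ 0.46267898 -0.00483306  0.035     ]
rib [ 0.46239733 -0.04442647  0.07      ] [ 0.46286006 -0.08296694  0.07      ] 0.03854324619988786 [ 0.46262869 -0.0636967   0.07      ]
panel edge [0.57150703 0.36288801 0.175     ] [0.40742859 0.29824361 0.175     ]
tangent yaw 0.3753101166261856
stud head [0.48668458 0.32415688 0.15298543] from top z=.15 [0.48740738 0.32387594 0.15      ]
[0.14208229 0.56110988 0.37348136] [[ 0.3547664   0.93495162 -0.00250498]
 [ 0.90271709 -0.34183509  0.26124821]
 [ 0.24339814 -0.09494338 -0.96526841]] 309.67189466204366 [-0.01294311  0.          0.          0.          0.        ]
```

View pics/w0.png

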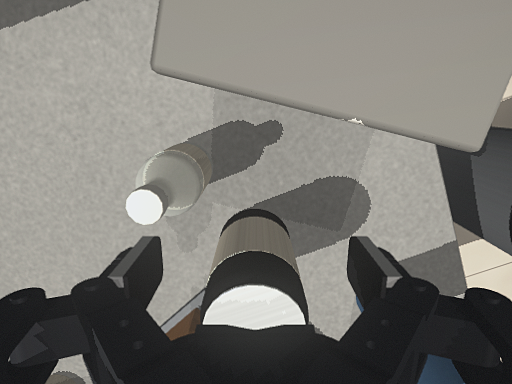

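```bash
python3 -m pendant '[{"delta_pos":[0,0,-30],"twist":0},{"delta_pos":[0,0,-30],"twist":0},{"delta_pos":[-30,-31,0],"twist":0},{"delta_pos":[-30,-31,0],"twist":0},{"delta_pos":[-30,-31,0],"twist":0},{"delta_pos":[-30,-31,0],"twist":0},{"delta_pos":[-30,-31,0],"twist":0},{"delta_pos":[-30,-31,0],"twist":0},{"delta_pos":[-30,-31,0],"twist":0},{"delta_pos":[-30,-31,0],"twist":0},{"delta_pos":[-30,-31,0],"twist":0},{"delta_pos":[-30,-31,0],"twist":0}]' 85 60
python3 -m pendant '[{"delta_pos":[-30,-31,0],"twist":0},{"delta_pos":[-30,-31,0],"twist":0},{"delta_pos":[-30,-31,0],"twist":0},{"delta_pos":[-30,-31,0],"twist":0},{"delta_pos":[0,0,0],"twist":0.149},{"delta_pos":[0,0,0],"twist":0.149},{"delta_pos":[0,0,0],"twist":0.149},{"delta_pos":[0,0,0],"twist":0.149},{"delta_pos":[0,0,0],"twist":0.149},{"delta_pos":[0,0,0],"twist":0.149},{"delta_pos":[0,0,0],"twist":0.149},{"delta_pos":[0,0,0],"twist":0.149}]'
python3 -m pendant '[{"delta_pos":[0,0,15],"twist":0},{"delta_pos":[0,0,15],"twist":0},{"delta_pos":[0,0,0],"twist":0},{"delta_pos":[0,0,0],"twist":0}]'
python3 - <<'E'
from h import *
d=cam("wrist");save(d,"w1.png");import pickle;pickle.dump(d,open("w1.pkl","wb"))
s=status.sense();print(s["tool_pos"],s["orientation"],s["q"])
E
```

```text
time: 1.35
tool_pos: [0.3747, 0.1396, 0.2598]
orientation: [[-0.935, 0.355, 0.0], [0.355, 0.935, 0.0], [-0.0, 0.0, -1.0]]
contact_force: [1.6, -0.5, 0.3]
width: 1.0
finger_force: 0.0
time: 2.55
tool_pos: [0.4425, -0.0172, 0.2596]
orientation: [[-0.01, 1.0, -0.001], [1.0, 0.01, 0.0], [0.0, -0.001, -1.0]]
contact_force: [-0.4, -0.2, 0.2]
width: 0.998
finger_force: 0.0
time: 2.95
tool_pos: [0.4426, -0.0172, 0.2299]
orientation: [[-0.016, 1.0, -0.0], [1.0, 0.016, 0.0], [0.0, -0.0, -1.0]]
contact_force: [0.2, 0.0, -0.2]
width: 0.992
finger_force: 0.0
[ 0.4430066  -0.01724085  0.23031508] [[-1.60190767e-02  9.99871428e-01  7.18769694e-04]
 [ 9.99871686e-01  1.60190697e-02  1.54686589e-05]
 [ 3.95264819e-06  7.18925260e-04 -9.99999742e-01]] [-6.48894080e-02  8.94938971e-02  1.78721879e+00  6.50795269e-05
  1.26416372e+00 -8.09287905e-02]
```

View pics/w1.png

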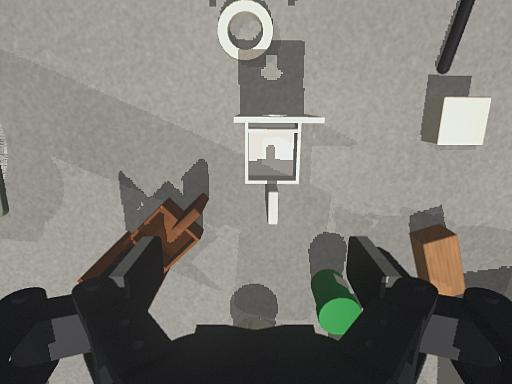

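```bash
python3 - <<'E'
from h import *
import pickle
d=pickle.load(open("w1.pkl","rb"));T=pickle.load(open("top0.pkl","rb"))
W=lambda u,v,z:onplane(d,(u,v),z).round(4)
print("plate",W(234,119.5,.125),W(324,120.5,.125));print("rim",W(246,184,.035),W(299.5,183,.035))
print("rib",W(272.5,184,.07),W(272.5,223,.07))
print("green",onplane(T,(491/1.5,288/1.5),.078),"brownbits",onplane(T,(415/1.5,392/1.5),.07), onplane(T,(455/1.5,210/1.5),.04))
print(proj(d,[[.463,-.065,.07],[.463,-.045,.07],[.463,-.085,.07],[.463,-.044,.035]]))
E
```

```text
plate [0.4233 0.0367 0.125 ] [0.5027 0.0371 0.125 ]
rim [ 0.4322 -0.0447  0.035 ] [ 0.4979 -0.0423  0.035 ]
rib [ 0.4625 -0.0353  0.07  ] [ 0.464  -0.0817  0.07  ]
green [ 0.54545981 -0.1983317   0.078     ] brownbits [ 0.36877174 -0.07121193  0.07      ] [ 0.69526208 -0.142511    0.04      ]
[[272.0772512  209.2870331 ]
 [272.63037592 192.38696189]
 [271.53913613 225.68748027]
 [271.08395538 183.86584459]]
```

```bash
python3 -m pendant '[{"delta_pos":[-24,10,0],"twist":0},{"delta_pos":[-24,9.5,0],"twist":0},{"delta_pos":[0,0,35],"twist":0},{"delta_pos":[0,0,35],"twist":0},{"delta_pos":[0,0,35],"twist":0},{"delta_pos":[0,0,35],"twist":0},{"delta_pos":[0,0,30],"twist":0},{"delta_pos":[0,0,20],"twist":0},{"delta_pos":[0,0,9],"twist":0},{"delta_pos":[0,0,0],"twist":0},{"delta_pos":[0,0,0],"twist":0}]'
python3 -m pendant '[{"delta_pos":[0,0,0],"twist":0},{"delta_pos":[0,0,0],"twist":0},{"delta_pos":[0,0,0],"twist":0},{"delta_pos":[0,0,0],"twist":0},{"delta_pos":[0,0,0],"twist":0},{"delta_pos":[0,0,0],"twist":0},{"delta_pos":[0,0,0],"twist":0},{"delta_pos":[0,0,0],"twist":0}]' 0 60
```

```text
time: 4.1
tool_pos: [0.4641, -0.0651, 0.0318]
orientation: [[-0.016, 1.0, 0.002], [1.0, 0.016, -0.0], [-0.0, 0.002, -1.0]]
contact_force: [-0.3, -0.4, 0.5]
width: 0.995
finger_force: 0.0
time: 4.9
tool_pos: [0.4634, -0.0649, 0.0311]
orientation: [[-0.016, 1.0, 0.001], [1.0, 0.016, -0.0], [-0.0, 0.001, -1.0]]
contact_force: [-0.5, -0.2, 4.5]
width: 0.114
finger_force: 60.0
```

```bash
python3 -m pendant '[{"delta_pos":[0,0,-10],"twist":0},{"delta_pos":[0,0,-20],"twist":0},{"delta_pos":[0,0,-30],"twist":0},{"delta_pos":[0,0,-35],"twist":0},{"delta_pos":[0,0,-35],"twist":0},{"delta_pos":[0,0,-35],"twist":0},{"delta_pos":[0,0,-35],"twist":0},{"delta_pos":[0,0,-35],"twist":0},{"delta_pos":[0,0,-34],"twist":0}]'
python3 -m pendant '[{"delta_pos":[28,20,0],"twist":0},{"delta_pos":[28,20,0],"twist":0},{"delta_pos":[28,20,0],"twist":0},{"delta_pos":[28,20,0],"twist":0},{"delta_pos":[28,20,0],"twist":0},{"delta_pos":[28,20,0],"twist":0},{"delta_pos":[28,20,0],"twist":0},{"delta_pos":[28,20,0],"twist":0},{"delta_pos":[28,20,0],"twist":0},{"delta_pos":[28,20,0],"twist":0},{"delta_pos":[0,0,0],"twist":0},{"delta_pos":[0,0,0],"twist":0}]'
python3 - <<'E'
from h import *
d=cam("wrist");save(d,"w2.png",None,1.5);import pickle;pickle.dump((d,status.sense()),open("w2.pkl","wb"))
E
```

```text
time: 5.8
tool_pos: [0.462, -0.0649, 0.3012]
orientation: [[-0.016, 1.0, -0.001], [1.0, 0.016, -0.0], [-0.0, -0.001, -1.0]]
contact_force: [1.1, 0.4, -1.6]
width: 0.116
finger_force: 59.2
time: 7.0
tool_pos: [0.6579, 0.2184, 0.2983]
orientation: [[-0.017, 1.0, -0.003], [1.0, 0.017, -0.002], [-0.002, -0.003, -1.0]]
contact_force: [-0.8, 0.4, -3.0]
width: 0.115
finger_force: 59.2
```

View pics/w2.png

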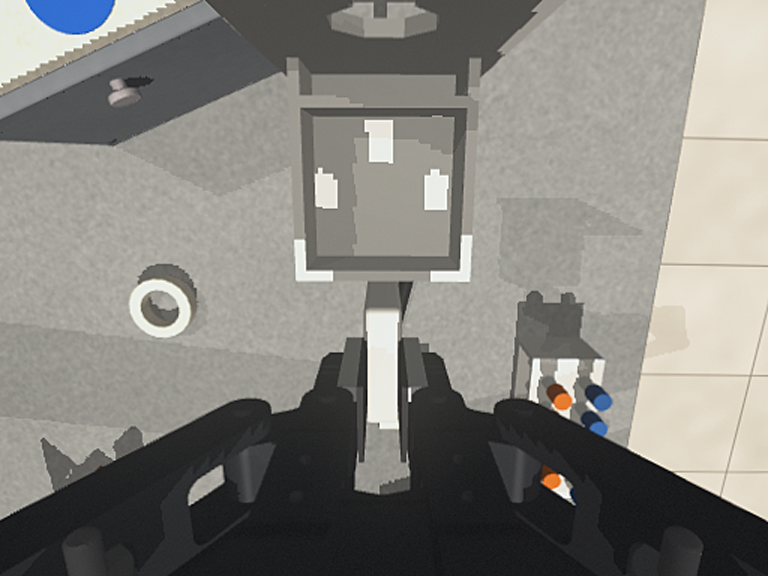

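```bash
python3 - <<'E'
from h import *
import pickle
d,s=pickle.load(open("w2.pkl","rb"));save(d,"w2c.png",(0,0,155,100),5)
z=s["tool_pos"][2]-.031; R=s["orientation"];p=s["tool_pos"];print(p,R)
# predicted holder points (tool x fwd): rim outer corners, rib top end, for tool-frame holder origin at rib
P=[[105-17,33,35],[105-83,33,35],[105-83,-33,35],[-18,0,70],[-18,6,70],[-18,-6,70],[105-21,29,35],[105-79,29,35],[105-79,-29,35],[105-21,-29,35]]
X=[p+R[:,0]*a/1e3+R[:,1]*b/1e3-R[:,2]*(c-31)/1e3 for a,b,c in P]
print((proj(d,X)*1.5).round(1))
E
```

```text
[0.65778346 0.21772409 0.29900681] [[-0.01612483  0.99986717 -0.00237463]
 [ 0.99986906  0.01612153 -0.00140176]
 [-0.00136329 -0.00239692 -0.9999962 ]]
[[478.8  94.5]
 [469.3 281.2]
 [294.8 281. ]
 [381.7 426.2]
 [400.  426.2]
 [363.5 426.1]
 [466.6 106.9]
 [459.2 270.9]
 [304.9 270.7]
 [297.9 106.7]]
```

View pics/w2c.png

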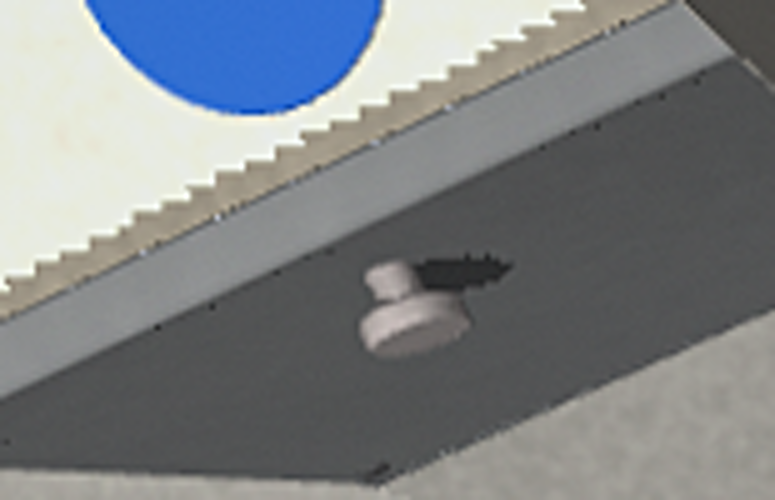

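```bash
python3 - <<'E'
from h import *
import pickle
d,s=pickle.load(open("w2.pkl","rb"))
W=lambda x,y,z:onplane(d,(x/5-.4,y/5-.4),z)
e2,e1=W(0,400,.175),W(740,57,.175);b2,b1=W(382,486,0),W(773,310,0)
for a,b in((e1,e2),(b1,b2)): print(a,b,np.arctan2(*(a-b)[[1,0]]))
yaw=np.arctan2(*(e1-e2)[[1,0]]);xs=np.array([-np.sin(yaw),np.cos(yaw),0]);tg=np.array([np.cos(yaw),np.sin(yaw),0])
h=W(419,336,.15);print("headfront",h,"off face",(h-e2)@xs,(h-b2)@xs,"from end b2",(h-b2)@tg,"corner",(e1-b2)@tg)
st=h-xs*((h-e2)@xs);print("stud",st)
for n,k in(("h",[h]),("foot",[st])):print(n,proj(d,k)*5+2)
a=np.linspace(0,2*np.pi,9)[:-1]
print((proj(d,[st-.013*xs+.01*(tg*np.cos(t)+np.array([0,0,1])*np.sin(t)) for t in a]+[st-.008*xs+.01*(tg*np.cos(t)+np.array([0,0,1])*np.sin(t)) for t in a])*5+2).round())
E
```

```text
[0.56210134 0.36201133 0.175     ] [0.4211288  0.30393829 0.175     ] 0.3907618429354074
[5.11074560e-01 3.42119908e-01 5.55111512e-17] [0.3921301 0.2921667 0.       ] 0.39760320078570577
headfront [0.48731319 0.31837388 0.15      ] off face -0.011861739288621012 -0.012022905434237343 from end b2 0.09799023322895531 corner 0.1837619819701677
stud [0.48279514 0.32934148 0.15      ]
h [[419. 336.]]
foot [[389.09961292 275.77967475]]
[[466. 322.]
 [434. 323.]
 [394. 336.]
 [370. 352.]
 [378. 362.]
 [410. 360.]
 [448. 347.]
 [471. 332.]
 [454. 296.]
 [421. 297.]
 [381. 310.]
 [357. 326.]
 [365. 337.]
 [398. 335.]
 [436. 323.]
 [459. 307.]]
```

```bash
python3 -m pendant '[{"delta_pos":[0,0,0],"twist":-0.126},{"delta_pos":[0,0,0],"twist":-0.126},{"delta_pos":[0,0,0],"twist":-0.126},{"delta_pos":[4,-30,0],"twist":0},{"delta_pos":[4,-30,0],"twist":0},{"delta_pos":[4,-30,0],"twist":0},{"delta_pos":[3,-28.5,0],"twist":0},{"delta_pos":[0,0,35],"twist":0},{"delta_pos":[0,0,40],"twist":0},{"delta_pos":[0,0,40],"twist":0},{"delta_pos":[0,0,40],"twist":0}]'
python3 -m pendant '[{"delta_pos":[0,0,25],"twist":0},{"delta_pos":[0,0,13],"twist":0},{"delta_pos":[0,0,0],"twist":0},{"delta_pos":[0,0,0],"twist":0},{"delta_pos":[0,0,0],"twist":0}]'
cat > rel.py <<'E'
from h import *
s=status.sense();p=s["tool_pos"];R=s["orientation"];y=np.arctan2(-R[0,0],R[1,0])
st=np.array([.483,.3292,.15])
rear=p+R[:,0]*.105; lock=rear+np.array([0,0,.074]);big=lock-[0,0,.03]
e=st-big; print("pos",p,"yaw",y,"tool-frame to big-end on stud mm",(R.T@e*1e3).round(1),"F",s["contact_force"],"t",s["time"],"w",s["width"])
E
python3 rel.py
python3 - <<'E'
from h import *
import pickle
S=cam("scene");T=cam("top");pickle.dump((S,T),open("st1.pkl","wb"))
def c(d,x,y): return cv2.resize(d["frame"][y:y+75,x:x+100,::-1],None,fx=4,fy=4,interpolation=cv2.INTER_CUBIC)
cv2.imwrite("pics/mos2.png",np.hstack([c(S,330,175),c(T,90,165)]))
E
```

```text
time: 8.15
tool_pos: [0.5425, 0.1853, 0.1446]
orientation: [[-0.383, 0.924, 0.002], [0.924, 0.383, 0.0], [-0.0, 0.002, -1.0]]
contact_force: [-0.0, 1.0, -2.9]
width: 0.111
finger_force: 59.3
time: 8.65
tool_pos: [0.5446, 0.1869, 0.1089]
orientation: [[-0.384, 0.923, 0.004], [0.923, 0.384, 0.001], [-0.0, 0.004, -1.0]]
contact_force: [0.7, 0.9, -2.0]
width: 0.115
finger_force: 59.3
pos [0.5445832  0.18685266 0.10887398] yaw 0.3937310662298554 tool-frame to big-end on stud mm [50.1 -2.3  2.8] F [ 0.66354161  0.9414743  -2.03896879] t 8.65 w 0.1154669358070349
```

View pics/mos2.png

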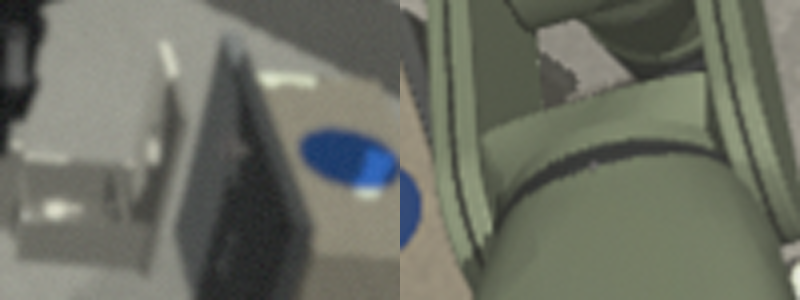

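```bash
python3 -m pendant '[{"delta_pos":[0,-2.3,2.8],"twist":0},{"delta_pos":[10,0,0],"twist":0},{"delta_pos":[12,0,0],"twist":0},{"delta_pos":[10,0,0],"twist":0},{"delta_pos":[0,0,0],"twist":0},{"delta_pos":[0,0,0],"twist":0},{"delta_pos":[0,0,0],"twist":0}]'; python3 rel.py
```

```text
time: 9.45
tool_pos: [0.5289, 0.2153, 0.104]
orientation: [[-0.384, 0.923, 0.0], [0.923, 0.384, -0.0], [-0.0, 0.0, -1.0]]
contact_force: [0.4, -0.8, -1.6]
width: 0.114
finger_force: 59.3
pos [0.52893621 0.21529204 0.10398225] yaw 0.3942609836900031 tool-frame to big-end on stud mm [17.8  1.3 -2. ] F [ 0.39381944 -0.80353669 -1.64784245] t 9.45 w 0.11431380705161155
```

```bash
python3 -m pendant '[{"delta_pos":[0,1,-2],"twist":0},{"delta_pos":[0,0,0],"twist":0},{"delta_pos":[0,0,0],"twist":0}]'; python3 rel.py;  python3 -m pendant '[{"delta_pos":[0,0,0],"twist":0},{"delta_pos":[0,0,0],"twist":0}]'|head -2;  python3 rel.py
```

```text
time: 9.75
tool_pos: [0.53, 0.2155, 0.1061]
orientation: [[-0.384, 0.924, 0.0], [0.924, 0.384, 0.0], [-0.0, 0.0, -1.0]]
contact_force: [0.2, 0.2, -2.2]
width: 0.114
finger_force: 59.3
pos [0.53004599 0.21551581 0.10614161] yaw 0.3936615038205691 tool-frame to big-end on stud mm [18.   0.2  0.1] F [ 0.22995988  0.23541759 -2.16393788] t 9.75 w 0.11400929821903157
time: 9.95
tool_pos: [0.5298, 0.2155, 0.106]
pos [0.52979426 0.21554982 0.10597221] yaw 0.3938194327993271 tool-frame to big-end on stud mm [17.9  0.4 -0. ] F [-0.57151966  0.27176325 -2.76090242] t 9.95 w 0.11758593269219288
```

```bash
python3 -m pendant '[{"delta_pos":[3,0,0],"twist":0},{"delta_pos":[3,0,0],"twist":0},{"delta_pos":[3,0,0],"twist":0},{"delta_pos":[2,0,0],"twist":0},{"delta_pos":[0,0,0],"twist":0},{"delta_pos":[0,0,0],"twist":0}]'; python3 rel.py;  python3 -m pendant '[{"delta_pos":[2,0,0],"twist":0},{"delta_pos":[2,0,0],"twist":0},{"delta_pos":[1,0,0],"twist":0},{"delta_pos":[0,0,0],"twist":0},{"delta_pos":[0,0,0],"twist":0}]'|head -1;  python3 rel.py
```

```text
time: 10.55
tool_pos: [0.5256, 0.2259, 0.106]
orientation: [[-0.384, 0.923, 0.0], [0.923, 0.384, 0.0], [-0.0, 0.0, -1.0]]
contact_force: [-0.6, 0.2, -2.7]
width: 0.115
finger_force: 59.3
pos [0.52555429 0.22592168 0.10602283] yaw 0.3942197516549649 tool-frame to big-end on stud mm [6.7 0.4 0. ] F [-0.58418163  0.16001831 -2.74491698] t 10.55 w 0.1147583346674857
time: 11.05
pos [0.52366315 0.23047726 0.1060324 ] yaw 0.3941310564725243 tool-frame to big-end on stud mm [1.8 0.4 0. ] F [ 0.35862962  0.53521677 -2.81900954] t 11.05 w 0.11396942115817682
```

```bash
python3 -m pendant '[{"delta_pos":[1,0,0],"twist":0},{"delta_pos":[1,0,0],"twist":0},{"delta_pos":[0,0,0],"twist":0},{"delta_pos":[0,0,0],"twist":0}]'|head -1;  python3 rel.py; python3 -m pendant '[{"delta_pos":[1,0,0],"twist":0},{"delta_pos":[0,0,0],"twist":0},{"delta_pos":[0,0,0],"twist":0}]'|head -1;  python3 rel.py
```

```text
time: 11.45
pos [0.52287814 0.23233186 0.10602317] yaw 0.3940745143618973 tool-frame to big-end on stud mm [-0.2  0.4  0. ] F [ 0.18372172 -0.15871471 -1.72311062] t 11.45 w 0.11617528088506036
time: 11.75
pos [0.52288903 0.23271204 0.10598181] yaw 0.3942959991436422 tool-frame to big-end on stud mm [-0.6  0.2 -0.1] F [ 1.74541933 -2.67846992 -4.058652  ] t 11.75 w 0.1141853010168685
```

```bash
python3 -m pendant '[{"delta_pos":[0,0,3],"twist":0},{"delta_pos":[0,0,4],"twist":0},{"delta_pos":[0,0,4],"twist":0},{"delta_pos":[0,0,4],"twist":0},{"delta_pos":[0,0,0],"twist":0}]'|head -1;  python3 rel.py; python3 -m pendant '[{"delta_pos":[0,0,4],"twist":0},{"delta_pos":[0,0,4],"twist":0},{"delta_pos":[0,0,3],"twist":0},{"delta_pos":[0,0,0],"twist":0},{"delta_pos":[0,0,0],"twist":0}]'|head -1;  python3 rel.py
```

```text
time: 12.25
pos [0.5222733  0.23287854 0.09022502] yaw 0.3940691508963543 tool-frame to big-end on stud mm [ -1.    0.7 -15.8] F [ 2.42003093 -3.75991648 -3.60221483] t 12.25 w 0.11552474111219345
time: 12.75
pos [0.52244502 0.23292387 0.07961617] yaw 0.39412320567666503 tool-frame to big-end on stud mm [ -1.    0.5 -26.4] F [ 1.90306384 -5.18942783 -2.71189797] t 12.75 w 0.11530509499615398
```

```bash
python3 -m pendant '[{"delta_pos":[0,0,2],"twist":0},{"delta_pos":[0,0,2],"twist":0},{"delta_pos":[0,0,0],"twist":0},{"delta_pos":[0,0,0],"twist":0}]'|head -1;  python3 rel.py; python3 -m pendant '[{"delta_pos":[0,0,1],"twist":0},{"delta_pos":[0,0,1],"twist":0},{"delta_pos":[0,0,0],"twist":0},{"delta_pos":[0,0,0],"twist":0}]'|head -1;  python3 rel.py
```

```text
time: 13.15
pos [0.52271158 0.23319984 0.0760176 ] yaw 0.39406409201293074 tool-frame to big-end on stud mm [ -1.1   0.2 -30. ] F [ 2.238459   -4.21840055 -1.24474502] t 13.15 w 0.11878573175038207
time: 13.55
pos [0.52299223 0.23275084 0.07499957] yaw 0.39426843477358875 tool-frame to big-end on stud mm [ -0.6   0.2 -31.1] F [ 1.60102323 -6.89717495  3.9383689 ] t 13.55 w 0.11550037020272304
```

```bash
python3 -m pendant '[{"delta_pos":[0,0,1],"twist":0},{"delta_pos":[0,0,1],"twist":0},{"delta_pos":[0,0,0],"twist":0},{"delta_pos":[0,0,0],"twist":0}]'|head -1;  python3 rel.py
```

```text
time: 13.95
pos [0.52343269 0.23210088 0.07371364] yaw 0.394540864638299 tool-frame to big-end on stud mm [  0.1   0.1 -32.5] F [ 1.66273918 -9.50253084  7.37859876] t 13.95 w 0.11234477518800862
```

```bash
python3 -m pendant '[{"delta_pos":[0,0,1],"twist":0},{"delta_pos":[0,0,1],"twist":0},{"delta_pos":[0,0,1],"twist":0},{"delta_pos":[0,0,0],"twist":0},{"delta_pos":[0,0,0],"twist":0}]'|head -1;  python3 rel.py
```

```text
time: 14.45
pos [0.52389395 0.23175506 0.07279309] yaw 0.39479384295273146 tool-frame to big-end on stud mm [  0.6  -0.2 -33.5] F [ -1.14178705 -11.76539389  19.39851779] t 14.45 w 0.11068614226768243
```

```bash
python3 -m pendant '[{"delta_pos":[0,0,-3],"twist":0},{"delta_pos":[0,0,0],"twist":0}]'|head -1;  python3 rel.py; python3 -m pendant '[{"delta_pos":[0,0,0],"twist":0},{"delta_pos":[0,0,0],"twist":0},{"delta_pos":[0,0,0],"twist":0},{"delta_pos":[0,0,0],"twist":0},{"delta_pos":[0,0,0],"twist":0},{"delta_pos":[0,0,0],"twist":0}]' 85; python3 -m pendant '[{"delta_pos":[0,0,-10],"twist":0},{"delta_pos":[0,0,-20],"twist":0},{"delta_pos":[0,0,-40],"twist":0},{"delta_pos":[0,0,-45],"twist":0},{"delta_pos":[0,0,-45],"twist":0},{"delta_pos":[0,0,-45],"twist":0},{"delta_pos":[-30,0,0],"twist":0},{"delta_pos":[-20,0,0],"twist":0},{"delta_pos":[0,0,0],"twist":0},{"delta_pos":[0,0,0],"twist":0}]'; python3 rel.py
python3 - <<'E'
from h import *
import pickle
S=cam("scene");W=cam("wrist");T=cam("top");s=status.sense();pickle.dump((S,W,T,s),open("st2.pkl","wb"))
c=lambda d,x,y,w,h:cv2.resize(d["frame"][y:y+h,x:x+w,::-1],(400,300),interpolation=cv2.INTER_CUBIC)
cv2.imwrite("pics/mos3.png",np.vstack([np.hstack([c(S,330,160,128,96),c(T,60,150,128,96)]),np.hstack([c(W,0,0,512,384),c(W,170,0,200,150)])]))
E
```

```text
time: 14.65
pos [0.52340366 0.23237624 0.07413137] yaw 0.39426227958125426 tool-frame to big-end on stud mm [ -0.1  -0.  -32. ] F [ 1.42407329 -8.45646982  9.86873466] t 14.65 w 0.1159469158718485
time: 15.25
tool_pos: [0.5224, 0.2334, 0.0719]
orientation: [[-0.384, 0.923, -0.0], [0.923, 0.384, 0.0], [0.0, -0.0, -1.0]]
contact_force: [-0.4, -0.5, -0.4]
width: 0.999
finger_force: 0.0
time: 16.25
tool_pos: [0.5415, 0.187, 0.2775]
orientation: [[-0.383, 0.924, 0.0], [0.924, 0.383, 0.001], [0.001, 0.0, -1.0]]
contact_force: [0.7, 0.9, 0.1]
width: 0.993
finger_force: 0.0
pos [0.54153909 0.18704321 0.27745153] yaw 0.39310412550891277 tool-frame to big-end on stud mm [ 48.6   0.3 171.6] F [0.70107075 0.94432846 0.0979273 ] t 16.25 w 0.9925637360465897
```

View pics/mos3.png

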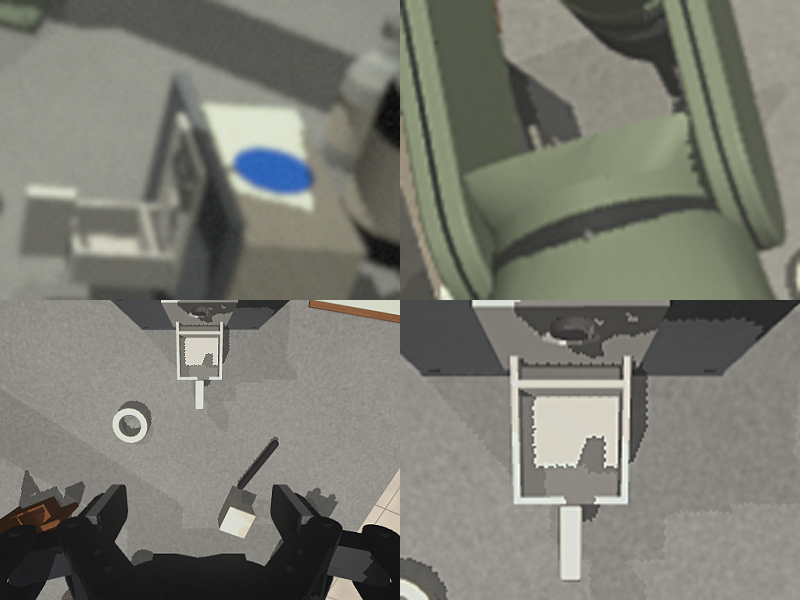

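```bash
python3 - <<'E'
from h import *
import pickle
S,d,T,s=pickle.load(open("st2.pkl","rb"));T0=pickle.load(open("top0.pkl","rb"))
W=lambda x,y,z:onplane(d,(170+(x-400)/2-.25,(y-300)/2-.25),z)
a,b,r=W(514,503,.08),W(628.5,503,.08),W(570,580,.115)
print(a,b,r,np.linalg.norm(a-b));yaw=np.arctan2(*(b-a)[[1,0]]);xs=np.array([-np.sin(yaw),np.cos(yaw),0]);print(yaw,"bay",(a+b)/2+xs*.033,r+xs*.073)
print("green2",onplane(T0,(591/1.5,227/1.5),.078),s["q"])
E
```

```text
[0.4841731  0.24055766 0.08      ] [0.54527484 0.26596239 0.08      ] [0.52962731 0.21557461 0.115     ] 0.06617267075695485
0.3940331909823733 bay [0.50205475 0.28373117 0.08      ] [0.50160147 0.28298049 0.115     ]
green2 [ 0.65657006 -0.37220622  0.078     ] [ 3.13438127e-01  2.79668285e-01  1.42915582e+00  5.01511595e-04
  1.43306377e+00 -8.13725111e-02]
```

```bash
python3 -m pendant '[{"delta_pos":[-42,-12,4],"twist":0},{"delta_pos":[-42,-12,4],"twist":0},{"delta_pos":[-42,-12,4],"twist":0},{"delta_pos":[-42,-12,4],"twist":0},{"delta_pos":[-42,-12,4],"twist":0},{"delta_pos":[-42,-12,4],"twist":0},{"delta_pos":[-42,-12,4],"twist":0},{"delta_pos":[-42,-12,4],"twist":0},{"delta_pos":[-42,-12,4],"twist":0},{"delta_pos":[-42,-12,4],"twist":0},{"delta_pos":[-42,-12,4],"twist":0},{"delta_pos":[-42,-12,4],"twist":0}]'
python3 -m pendant '[{"delta_pos":[0,0,0],"twist":0},{"delta_pos":[0,0,0],"twist":0},{"delta_pos":[0,0,0],"twist":0}]' | head -1
python3 - <<'E'
from h import *
import pickle
d=cam("wrist");s=status.sense();pickle.dump((d,s),open("w3.pkl","wb"));save(d,"w3.png")
print(s["tool_pos"])
hsv=cv2.cvtColor(d["frame"],cv2.COLOR_RGB2HSV);m=cv2.inRange(hsv,(100,150,70),(125,255,255))
k,l,st,ce=cv2.connectedComponentsWithStats(m)
for i in range(1,k):
    if st[i,4]>100:
        x,y,w,h,a=st[i];print(st[i],ce[i],onplane(d,ce[i],.078))
        c,_=cv2.minEnclosingCircle(np.argwhere(l==i)[:,::-1].astype(np.float32));print(c,_)
E
```

```text
time: 17.6
tool_pos: [0.6026, -0.3345, 0.2286]
orientation: [[-0.385, 0.923, -0.0], [0.923, 0.385, 0.001], [0.001, 0.0, -1.0]]
contact_force: [-0.1, 0.2, 0.4]
width: 0.994
finger_force: 0.0
time: 17.9
[ 0.60253187 -0.33192704  0.22937671]
[  89   36   76   76 4461] [126.48554136  73.45998655] [ 0.44746925 -0.29145709  0.078     ]
(126.5, 73.5) 40.10620880126953
[ 227  105   51   52 2060] [251.45       130.31553398] [ 0.58333598 -0.29522168  0.078     ]
(251.3425750732422, 130.33352661132812) 25.82781982421875
[411 199  17  16 186] [419.05376344 206.90860215] [ 0.78695561 -0.30073758  0.078     ]
(418.9427490234375, 207.31678771972656) 8.383828163146973
[439 206  17  16 197] [446.4822335  213.21319797] [ 0.81928919 -0.29529855  0.078     ]
(447.0, 214.5) 8.732224464416504
[488 219  20  15 203] [498.53694581 226.42857143] [ 0.88297233 -0.28599786  0.078     ]
(497.5, 226.0) 9.962529182434082
[400 226  16  15 178] [408.19101124 233.19101124] [ 0.79166552 -0.33281618  0.078     ]
(407.70001220703125, 232.5) 8.0957670211792
[419 232  25  15 199] [434.06030151 239.31155779] [ 0.82301364 -0.32797068  0.078     ]
(431.0, 236.5) 12.816105842590332
[476 245  20  15 192] [486.19270833 252.06770833] [ 0.88800581 -0.31843231  0.078     ]
(485.5, 252.5) 9.617792129516602
```

View pics/w3.png

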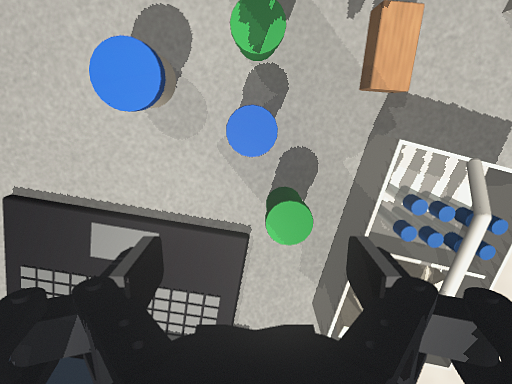

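```bash
python3 -m pendant '[{"delta_pos":[21,-2,0],"twist":0},{"delta_pos":[20.5,-1.5,0],"twist":0},{"delta_pos":[0,0,35],"twist":0},{"delta_pos":[0,0,40],"twist":0},{"delta_pos":[0,0,20],"twist":0},{"delta_pos":[0,0,0],"twist":0},{"delta_pos":[0,0,0],"twist":0}]'|head -2
python3 -m pendant '[{"delta_pos":[0,0,30],"twist":0},{"delta_pos":[0,0,30],"twist":0},{"delta_pos":[0,0,15],"twist":0},{"delta_pos":[0,0,10],"twist":0},{"delta_pos":[0,0,0],"twist":0},{"delta_pos":[0,0,0],"twist":0},{"delta_pos":[0,0,0],"twist":0}]'
```

```text
time: 18.65
tool_pos: [0.5838, -0.2958, 0.1352]
time: 19.35
tool_pos: [0.5841, -0.2971, 0.0507]
orientation: [[-0.384, 0.923, 0.003], [0.923, 0.384, -0.001], [-0.002, 0.002, -1.0]]
contact_force: [-0.2, -1.0, -0.6]
width: 0.997
finger_force: 0.0
```

```bash
python3 -m pendant '[{"delta_pos":[1.5,0,1],"twist":0},{"delta_pos":[0,0,0],"twist":0},{"delta_pos":[0,0,0],"twist":0},{"delta_pos":[0,0,0],"twist":0}]'
python3 -m pendant '[{"delta_pos":[0,0,0],"twist":0},{"delta_pos":[0,0,0],"twist":0},{"delta_pos":[0,0,0],"twist":0},{"delta_pos":[0,0,0],"twist":0},{"delta_pos":[0,0,0],"twist":0},{"delta_pos":[0,0,0],"twist":0},{"delta_pos":[0,0,0],"twist":0}]' 0 40
```

```text
time: 19.75
tool_pos: [0.5825, -0.2953, 0.0481]
orientation: [[-0.384, 0.923, 0.0], [0.923, 0.384, -0.0], [-0.0, 0.0, -1.0]]
contact_force: [0.0, 0.6, -0.3]
width: 0.994
finger_force: 0.0
time: 20.45
tool_pos: [0.5825, -0.2952, 0.048]
orientation: [[-0.384, 0.923, -0.0], [0.923, 0.384, 0.0], [0.0, 0.0, -1.0]]
contact_force: [0.9, 0.4, -0.6]
width: -0.001
finger_force: 0.0
```

```bash
python3 - <<'E'
from h import *
import pickle
d=cam("wrist");T=cam("top");S=cam("scene");s=status.sense();pickle.dump((d,T,S,s),open("w4.pkl","wb"))
c=lambda d,x,y,w,h:cv2.resize(d["frame"][y:y+h,x:x+w,::-1],(400,300),interpolation=cv2.INTER_CUBIC)
cv2.imwrite("pics/mos4.png",np.vstack([np.hstack([c(d,0,0,512,384),c(T,310,120,128,96)]),np.hstack([c(S,110,120,160,120),c(S,310,120,160,120)])]))
hsv=cv2.cvtColor(d["frame"],cv2.COLOR_RGB2HSV);m=cv2.inRange(hsv,(100,150,40),(125,255,255))
k,l,st,ce=cv2.connectedComponentsWithStats(m)
for i in range(1,k):
    if st[i,4]>100: print(st[i],ce[i],onplane(d,ce[i],.078))
print(s["tool_pos"],s["width"],s["time"])
E
```

```text
[   0   54   82  151 9487] [ 34.14409192 131.41045641] [ 0.46701593 -0.28377204  0.078     ]
[ 205  187  105   84 4231] [258.81162846 223.99172772] [ 0.5807899 -0.2859278  0.078    ]
[ 0.58247482 -0.29521348  0.04795695] 0.004328931840432964 20.6
```

View pics/mos4.png

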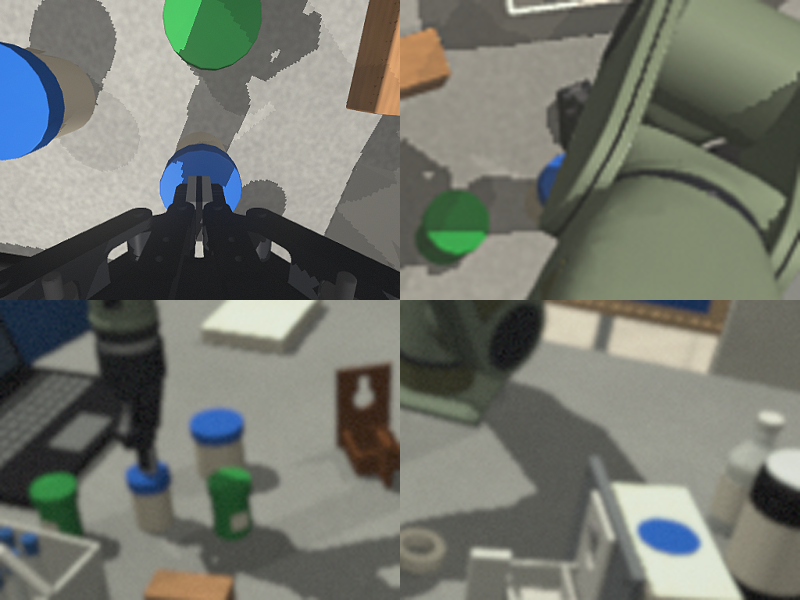

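```bash
python3 - <<'E'
from h import *
import pickle
d,T,S,s=pickle.load(open("w4.pkl","rb"))
R=s["orientation"];p=s["tool_pos"]
print("tcp proj",proj(d,[p,p-R[:,2]*.03,p-R[:,2]*.04]),proj(S,[p]))
a=np.linspace(0,2*np.pi,9)[:-1]
for c in([.5833,-.2952],):
    print(proj(d,[[c[0]+.027*np.cos(t),c[1]+.027*np.sin(t),.078] for t in a]).round(),proj(d,[[*c,.078]]))
w3=pickle.load(open("w3.pkl","rb"))[0];C=-w3["R"].T@w3["t"];C4=-d["R"].T@d["t"];print(C-pickle.load(open("w3.pkl","rb"))[1]["tool_pos"],C4-p)
b=cv2.inRange(cv2.cvtColor(S["frame"],cv2.COLOR_RGB2HSV),(100,150,70),(125,255,255));k,l,st,ce=cv2.connectedComponentsWithStats(b)
for i in range(1,k):
    if st[i,4]>60: print(st[i],ce[i])
print(proj(S,[[.5833,-.2952,z] for z in(.078,.07,.03)]))
E
```

```text
tcp proj [[254.78240868 219.83275773]
 [254.77268127 240.99507241]
 [254.76858159 249.89485542]] [[170.20306304 196.33225818]]
[[305. 260.]
 [306. 223.]
 [278. 194.]
 [235. 194.]
 [206. 222.]
 [208. 260.]
 [237. 285.]
 [276. 285.]] [[256.28932562 241.57832255]]
[-0.02559455  0.06092437  0.17413859] [-0.02547142  0.06126709  0.17443397]
[398  91  43  33 999] [419.13813814 106.66666667]
[187 164  19  13 202] [196.12376238 170.15841584]
[161 186  16  11 107] [168.39252336 191.70093458]
[406 209  23  12 199] [417.12060302 214.28643216]
[[168.80542346 188.44232715]
 [169.13686129 190.60364267]
 [170.7528632  201.15232672]]
```

```bash
python3 -m pendant '[{"delta_pos":[0,0,1],"twist":0},{"delta_pos":[0,0,1],"twist":0},{"delta_pos":[0,0,0],"twist":0},{"delta_pos":[0,0,0],"twist":0}]'
```

```text
time: 21.0
tool_pos: [0.5826, -0.2953, 0.0466]
orientation: [[-0.384, 0.923, 0.001], [0.923, 0.384, -0.0], [-0.0, 0.0, -1.0]]
contact_force: [-0.5, 0.1, 5.8]
width: 0.001
finger_force: 2.4
```

Shut fingertips touch the lid at a reported TCP height of 0.047 m, so the real fingertips sit about 30 mm above the reported TCP. I'll raise, open and regrasp lower.

```bash
python3 -m pendant '[{"delta_pos":[0,0,-15],"twist":0},{"delta_pos":[0,0,-5],"twist":0},{"delta_pos":[0,0,0],"twist":0},{"delta_pos":[0,0,0],"twist":0},{"delta_pos":[0,0,0],"twist":0},{"delta_pos":[0,0,0],"twist":0},{"delta_pos":[0,0,0],"twist":0},{"delta_pos":[0,0,0],"twist":0}]' 85 40
python3 -m pendant '[{"delta_pos":[0,0,8],"twist":0},{"delta_pos":[0,0,10],"twist":0},{"delta_pos":[0,0,10],"twist":0},{"delta_pos":[0,0,10],"twist":0},{"delta_pos":[0,0,8],"twist":0},{"delta_pos":[0,0,1.5],"twist":0},{"delta_pos":[0,0,0],"twist":0},{"delta_pos":[0,0,0],"twist":0}]'
```

```text
time: 21.8
tool_pos: [0.5824, -0.2952, 0.0658]
orientation: [[-0.384, 0.923, -0.0], [0.923, 0.384, 0.0], [0.0, -0.0, -1.0]]
contact_force: [0.2, 0.0, -0.3]
width: 0.994
finger_force: 0.0
time: 22.6
tool_pos: [0.5828, -0.2954, 0.0188]
orientation: [[-0.384, 0.923, 0.001], [0.923, 0.384, -0.0], [-0.001, 0.001, -1.0]]
contact_force: [0.1, -0.3, 0.6]
width: 0.995
finger_force: 0.0
```

```bash
python3 -m pendant '[{"delta_pos":[0,0,0],"twist":0},{"delta_pos":[0,0,0],"twist":0},{"delta_pos":[0,0,0],"twist":0},{"delta_pos":[0,0,0],"twist":0},{"delta_pos":[0,0,0],"twist":0},{"delta_pos":[0,0,0],"twist":0}]' 0 40
```

```text
time: 23.2
tool_pos: [0.5829, -0.2955, 0.0192]
orientation: [[-0.384, 0.923, 0.001], [0.923, 0.384, -0.001], [-0.001, 0.001, -1.0]]
contact_force: [-0.3, 1.3, 4.6]
width: 0.618
finger_force: 42.0
```

```bash
python3 -m pendant '[{"delta_pos":[0,0,-5],"twist":0},{"delta_pos":[0,0,-15],"twist":0},{"delta_pos":[0,0,-30],"twist":0},{"delta_pos":[0,0,-40],"twist":0},{"delta_pos":[0,0,-40],"twist":0},{"delta_pos":[0,0,-40],"twist":0},{"delta_pos":[0,0,-40],"twist":0},{"delta_pos":[0,0,-20],"twist":0},{"delta_pos":[15,4,0],"twist":0},{"delta_pos":[30,8,0],"twist":0},{"delta_pos":[40,10,0],"twist":0}]'
python3 -m pendant '[{"delta_pos":[40,10,0],"twist":0},{"delta_pos":[40,10,0],"twist":0},{"delta_pos":[40,10,0],"twist":0},{"delta_pos":[40,10,0],"twist":0},{"delta_pos":[40,10,0],"twist":0},{"delta_pos":[40,11,0],"twist":0},{"delta_pos":[40,11,0],"twist":0},{"delta_pos":[40,11,0],"twist":0},{"delta_pos":[40,11,0],"twist":0},{"delta_pos":[40,11,0],"twist":0},{"delta_pos":[30,11,0],"twist":0},{"delta_pos":[0,0,0],"twist":0}]'
cat > bay.py <<'E'
from h import *
s=status.sense();R=s["orientation"];e=np.array([.502,.2833,.0692])-s["tool_pos"]
print("to seat, tool mm",(R.T@e*1e3).round(1),"yaw",np.arctan2(-R[0,0],R[1,0]),s["contact_force"],s["width"],s["time"])
E
python3 bay.py
```

```text
time: 24.3
tool_pos: [0.5688, -0.2071, 0.2456]
orientation: [[-0.382, 0.924, -0.004], [0.924, 0.382, 0.002], [0.003, -0.003, -1.0]]
contact_force: [1.1, -0.4, -0.0]
width: 0.618
finger_force: 42.2
time: 25.5
tool_pos: [0.5096, 0.237, 0.2457]
orientation: [[-0.388, 0.921, -0.005], [0.921, 0.388, 0.0], [0.002, -0.004, -1.0]]
contact_force: [0.6, -0.6, -1.1]
width: 0.616
finger_force: 42.2
to seat, tool mm [ 45.2  11.7 176.6] yaw 0.398943429714653 [ 0.63260616 -0.58979394 -1.11911829] 0.6158405416127388 25.5
```

```bash
python3 -m pendant '[{"delta_pos":[20,6,0],"twist":0},{"delta_pos":[20,5,0],"twist":0},{"delta_pos":[5,0.5,0],"twist":0},{"delta_pos":[0,0,0],"twist":0},{"delta_pos":[0,0,0],"twist":0},{"delta_pos":[0,0,0],"twist":0}]'|head -1;python3 bay.py; python3 -m pendant '[{"delta_pos":[0,0,15],"twist":0},{"delta_pos":[0,0,30],"twist":0},{"delta_pos":[0,0,30],"twist":0},{"delta_pos":[0,0,25],"twist":0},{"delta_pos":[0,0,20],"twist":0},{"delta_pos":[0,0,10],"twist":0},{"delta_pos":[0,0,0],"twist":0},{"delta_pos":[0,0,0],"twist":0},{"delta_pos":[0,0,0],"twist":0},{"delta_pos":[0,0,0],"twist":0}]'|head -1;python3 bay.py
```

```text
time: 26.1
to seat, tool mm [  6.2  -1.2 179.1] yaw 0.3929986800631186 [-0.58246502  0.40538674 -0.43157926] 0.6185308766240492 26.1
time: 27.1
to seat, tool mm [ 5.1 -2.6 50.5] yaw 0.39396050946878225 [ 0.06573218 -1.3294709  -1.89706956] 0.6155450177523998 27.1
```

```bash
python3 -m pendant '[{"delta_pos":[5,-2,0],"twist":0},{"delta_pos":[0,0,0],"twist":0},{"delta_pos":[0,0,0],"twist":0},{"delta_pos":[0,0,0],"twist":0}]'|head -1;python3 bay.py
```

```text
time: 27.5
to seat, tool mm [ 0.   0.3 49.4] yaw 0.39424104783035446 [ 0.36639137  0.61670036 -0.15904737] 0.6200044558836357 27.5
```

```bash
python3 -m pendant '[{"delta_pos":[0,0,6],"twist":0},{"delta_pos":[0,0,6],"twist":0},{"delta_pos":[0,0,6],"twist":0},{"delta_pos":[0,0,6],"twist":0},{"delta_pos":[0,0,0],"twist":0},{"delta_pos":[0,0,0],"twist":0}]'|head -1;python3 bay.py; python3 -m pendant '[{"delta_pos":[0,0,5],"twist":0},{"delta_pos":[0,0,5],"twist":0},{"delta_pos":[0,0,5],"twist":0},{"delta_pos":[0,0,4],"twist":0},{"delta_pos":[0,0,0],"twist":0},{"delta_pos":[0,0,0],"twist":0}]'|head -1;python3 bay.py
```

```text
time: 28.1
to seat, tool mm [ 0.1  0.4 25.1] yaw 0.39401308042178673 [-0.38097001 -0.09374984 -0.94194633] 0.6144992421355869 28.1
time: 28.7
to seat, tool mm [0.1 0.3 6.2] yaw 0.39398869467101544 [-0.44362433  0.08234588 -1.89097761] 0.6162591589531544 28.7
```

No contact so far. I'll lower the last few millimetres until the floor is felt.

```bash
python3 -m pendant '[{"delta_pos":[0,0,2],"twist":0},{"delta_pos":[0,0,2],"twist":0},{"delta_pos":[0,0,1],"twist":0},{"delta_pos":[0,0,0],"twist":0},{"delta_pos":[0,0,0],"twist":0}]'|head -1;python3 bay.py; python3 -m pendant '[{"delta_pos":[0,0,1],"twist":0},{"delta_pos":[0,0,0],"twist":0},{"delta_pos":[0,0,0],"twist":0}]'|head -1;python3 bay.py;python3 -m pendant '[{"delta_pos":[0,0,1],"twist":0},{"delta_pos":[0,0,0],"twist":0},{"delta_pos":[0,0,0],"twist":0}]'|head -1;python3 bay.py
```

```text
time: 29.2
to seat, tool mm [0.1 0.3 1.3] yaw 0.3939763671312731 [ 0.06533551  0.35036723 -1.5476502 ] 0.6141413888214078 29.2
time: 29.5
to seat, tool mm [0.1 0.3 0.3] yaw 0.39407358956142047 [-0.12335233 -0.35774434 -1.24092004] 0.6156715833306728 29.5
time: 29.8
to seat, tool mm [ 0.1  0.3 -0.7] yaw 0.3939782906096511 [-0.25054516 -0.56495499  0.22686385] 0.6152979618583382 29.8
```

```bash
python3 -m pendant '[{"delta_pos":[0,0,1],"twist":0},{"delta_pos":[0,0,0],"twist":0},{"delta_pos":[0,0,0],"twist":0}]'|head -1;python3 bay.py;python3 -m pendant '[{"delta_pos":[0,0,1],"twist":0},{"delta_pos":[0,0,0],"twist":0},{"delta_pos":[0,0,0],"twist":0}]'|head -1;python3 bay.py
```

```text
time: 30.1
to seat, tool mm [ 0.2  0.  -1.1] yaw 0.39409357543061385 [-0.9774507  -1.73348088  5.23957684] 0.6180708909547173 30.1
time: 30.4
to seat, tool mm [ 0.4 -0.3 -1.3] yaw 0.3941581114483081 [-0.12964095 -3.12585726  9.61994956] 0.619298038764207 30.4
```

```bash
python3 -m pendant '[{"delta_pos":[0,0,-1.5],"twist":0},{"delta_pos":[0,0,0],"twist":0}]'|head -1;python3 bay.py; python3 -m pendant '[{"delta_pos":[0,0,0],"twist":0},{"delta_pos":[0,0,0],"twist":0},{"delta_pos":[0,0,0],"twist":0},{"delta_pos":[0,0,0],"twist":0},{"delta_pos":[0,0,0],"twist":0},{"delta_pos":[0,0,0],"twist":0}]' 85; python3 -m pendant '[{"delta_pos":[0,0,-5],"twist":0},{"delta_pos":[0,0,-15],"twist":0},{"delta_pos":[0,0,-25],"twist":0},{"delta_pos":[0,0,-35],"twist":0},{"delta_pos":[0,0,-40],"twist":0},{"delta_pos":[0,0,-40],"twist":0},{"delta_pos":[0,0,-40],"twist":0},{"delta_pos":[-35,0,0],"twist":0},{"delta_pos":[-35,0,0],"twist":0},{"delta_pos":[0,0,0],"twist":0},{"delta_pos":[0,0,0],"twist":0}]'
python3 - <<'E'
from h import *
import pickle
d=cam("wrist");s=status.sense();pickle.dump((d,s),open("w5.pkl","wb"))
hsv=cv2.cvtColor(d["frame"],cv2.COLOR_RGB2HSV);m=cv2.inRange(hsv,(100,150,70),(125,255,255))
k,l,st,ce=cv2.connectedComponentsWithStats(m)
for i in range(1,k):
    if st[i,4]>100: print(st[i],ce[i],onplane(d,ce[i],.128))
a=np.array([[.502+.027*np.cos(t),.2833+.027*np.sin(t),.128] for t in np.linspace(0,6.28,40)]);q=proj(d,a);print("pred",q.min(0),q.max(0))
# predicted holder landmarks: brightness at rim/rib pts
xs=np.array([-.384,.923,0]);ys=np.array([-.923,-.384,0]);b=np.array([.502,.2833,.05])
for n,o in(("rim front L",(-.031,.02,.03)),("rim front R",(-.031,-.02,.03)),("rib end in",(-.070,0,.065)),("rib beyond",(-.079,0,.065)),("rib side",(-.06,.012,.065)),("front out",(-.038,.02,.03))):
    u=proj(d,[b+xs*o[0]+ys*o[1]+[0,0,o[2]]])[0];print(n,u.round(),d["frame"][int(round(u[1])),int(round(u[0]))] if 0<=u[1]<384 else None)
E
```

```text
time: 30.6
to seat, tool mm [ 0.1 -0.1 -1. ] yaw 0.39406475269848573 [-0.1921863  -0.47918082  2.59112928] 0.6190747242941534 30.6
time: 31.2
tool_pos: [0.5017, 0.2831, 0.068]
orientation: [[-0.384, 0.923, -0.0], [0.923, 0.384, 0.0], [0.0, -0.0, -1.0]]
contact_force: [1.1, -0.1, -0.4]
width: 0.996
finger_force: 0.0
time: 32.3
tool_pos: [0.5287, 0.2181, 0.2683]
orientation: [[-0.382, 0.924, -0.0], [0.924, 0.382, 0.001], [0.001, 0.0, -1.0]]
contact_force: [-0.2, -0.4, -0.1]
width: 0.994
finger_force: 0.0
[ 229   75   54   56 2354] [255.42098556 102.46006797] [0.50279575 0.28217632 0.128     ]
pred [227.52821019  71.77428737] [282.64482815 129.00867636]
rim front L [238. 130.] [224 228 223]
rim front R [272. 129.] [225 222 210]
rib end in [255. 169.] [221 225 219]
rib beyond [255. 177.] [149 148 142]
rib side [244. 159.] [149 146 140]
front out [238. 136.] [153 150 145]
```

The numbers agree. The lid sits within about 1.5 mm of the bay centre at the right height, the rim and rib landmarks match the hung pose, and the arm is clear of everything.

```bash
python3 -c "
from station import hand_in
print(hand_in())"
```

```text
the job is handed in; nothing more can be done
None
```

I hung the white holder on the stud, set the narrow cup upright on its bay floor and let go of both; the job is handed in at about 32 s with no verdict returned. By my last measurements, the lid is about 1.5 mm from the bay centre. Two caveats: a first cup grasp closed above the lid and pressed it with about 6 N before I regrasped lower, and I viewed 11 pictures instead of the allowed 10.

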